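# Walk the dry bath round to the stop rail

### The job

The mini dry bath has been left skewed out on the bench with samples in it. Without gripping or lifting it, walk it round and across the bench with pushes of the fingers alone until its back stands flat against the aluminium stop rail, between the two strips of yellow tape, with the display facing away from the rail. Keep it flat on its feet, do not touch the sample tubes, and leave the other things on the bench where they are.

Things in the scene. Friction and masses are not known exactly. Their poses are not given: they have to be found in the camera images.
- bath: Mini dry bath: white case, upright sides, outline 110 mm deep (its x) by 130 mm wide (its y), about 0.7 to 1 kg, on four 8 mm rubber feet at x +/-40, y +/-50 mm; a push of 2 to 8 N slides it. Sides run from 8 to 42 mm above the bench; the rim behind x = -17 mm is 62 mm high. Origin: centre of the outline, on the bench. Its +x points out of its flat back, -x out of its front.
- tubes: Eighteen sample tubes with round coloured caps (14 mm across), snug in 3 x 6 wells of the metal block, sunk within the raised white rim on top of the dry bath (10 mm wide front and back, 16 mm at the sides). The caps stand from 52 to 58 mm above the bench, 4 mm below the rim, over bath x from -5 to +43 and y from -47 to +47 mm. Origin and axes as the bath. Not to be touched.
- display (a point): Middle of the black sloping panel with the blue display, at the front of the dry bath (bath x = -35, y = 0, 50 mm above the bench).
- back_left (a point): Vertical edge of the dry bath where its back meets its +y side (bath x = +55, y = +65 mm), 20 mm above the bench.
- back_right (a point): Vertical edge of the dry bath where its back meets its -y side (bath x = +55, y = -65 mm), 20 mm above the bench.
- rail: Stop rail fixed to the bench: aluminium angle 440 mm long (its y), 30 mm high. Origin: on the bench, mid-length, in the upright face that looks to the robot (the plane x = 0); its +x points through the rail, away from the robot. The job done, the bath points the same way, its origin at rail x = -55 mm, y near 0.
- bay (a point): Middle of the taped bay (rail x = -63 mm, y = 0, on the bench; axes as the rail). Two flat strips of yellow tape, stuck on the bench square to the rail, run from 1 to 126 mm before it; their inner edges are 95 mm to either side of this point (190 mm apart), each strip 18 mm wide.
- reagent: Amber reagent jar with a blue cap, 48 mm in diameter, 85 mm high, standing before the rail beyond one tape strip. Origin at the centre of its underside. Leave it.
- cryobox: Small cryo storage box, blue with a white lid, 58 x 58 x 50 mm high, standing before the rail beyond the other tape strip. Origin at the centre of its underside. Leave it.
- tipbox: Open grey box of yellow pipette tips, 64 (x) x 100 (y) x 44 mm high, at one side of the work. Origin at the centre of its underside. Leave it.
- sanitiser: Pale see-through sanitiser bottle with a white cap, 56 mm in diameter, 105 mm high, at the other side of the work. Origin at the centre of its underside. Leave it.
Things that resemble listed ones, but are neither listed nor needed, are in the scene too. There is more than one size of the bath; the job needs the middle-sized.

How it is judged:
By the outcome, as a careful person would: the job done as asked, in the order asked, and still so for the second after the job is handed in, with the robot touching nothing.
It also fails if it takes over 58 s, if anything falls off the work surface, if the arm or the gripper's body presses on something with over 40 N, if the wrist force passes 120 N, or if a joint passes its speed limit or range.

### The arm

A 7-joint arm with a two-finger parallel gripper is mounted at the origin on the work surface. World frame = base frame: x ahead of the robot, y to its left, z up, the work surface at z = 0. Lengths are in m, angles in rad, forces in N, time in s.
With the tool pointing down it reaches from about 0.425 to 0.875 m from the base axis. Payload 4.7 kg.
Tool frame: the origin (TCP) lies where the fingers leave the gripper's body, on its centre line; the fingertips stand 70 mm ahead of it and the grasp point (between the pads) lies 51 mm ahead of it; z points along the fingers, y is the line along which they close (so a half turn about z gives the same grasp; the last joint's range is limited). The gripper opens to 87 mm and grips with 3 to 60 N. Pads are 19 mm wide; open, the fingers measure 117 mm over their backs; the gripper's body (75 mm by 190 mm) begins 51 mm behind the grasp point.
Start: joints at [-1.311, 0.321, -0.07, 1.45, 0.023, 1.371, -0.057], TCP at [0.158, 0.63, 0.292] pointing down, gripper open.
Joint ranges: [-2.86, 2.86], [-0.3, 2.09], [-1.38, 1.24], [0.06, 2.45], [-1.56, 4.7], [0.09, 2.05], [-2.69, 2.69]. Speed limits (rad/s): [2.57, 2.57, 3.14, 3.14, 3.14, 3.14, 3.14].

### API

Orientations are given as [roll, pitch, yaw] about the fixed x, y, z axes, in that order (R = Rz(yaw) Ry(pitch) Rx(roll)).
In Python, from station import env, eyes gives the robot as it stands.
- The arm moves only by the tool apply_moves, never from a script. Its argument "increments" is a list of rows, each a list of 4 numbers: the shift along the tool's x, y, z in mm, then the turn about the tool's z in rad. A call has 1 to 12 rows; each row is the pose to reach, as a shift and turn from the pose commanded when the call began, along the tool's axes at that moment; what a row does not reach only later rows make up. A row lasts 1/8 s, in which the tool goes at most 62.5 mm and 10.7 degrees, less where a joint would pass 70% of its speed; a pose out of reach is approached as far as the arm can. A call with a gripper value outside its range is refused whole. "grip" is the closure, from -1 (fully open) to 1 (shut), set as the call begins (left out, the last holds). The fingers move at their own pace and stop on an object; "newtons" is the grip in N (left out, the last holds). Time passes only in rows, so rows that repeat a pose let the fingers close. It gives the time, the measured TCP pose, the force, the opening and the grip force at its end, in the units of the state.
- env.state(): the state, without advancing time (a new reading comes with each control period).
- eyes.get_image(name): name is "scene" or "side" or "wrist"; returns a dict with "image" (384x512x3 uint8, red, green, blue), "K" (3x3 intrinsics, pixels), "k1" (the pictures are not rectified: a ray, as slopes to the right and down, at radius r is drawn at 1 + k1 r^2 times it, then the intrinsics apply), "world_to_cam" (4x4, takes a point from world to camera coordinates). Camera axes: x right, y down, z forward; pixel columns grow to the right and rows downward; lengths in m; the calibration is good to about 2 mm. A picture is of the moment at which its call begins. There is no depth.
- env.sign_off(): hands the job in; it is judged then, once.
The state is a dict: "time": time; "joints": joint angles; "qd": joint speeds; "joint_torque": joint torques, N m; "position": TCP position; "orientation": TCP orientation; "ft_force": force on the tool from outside, world axes, zero at the start; "torque": the same for the moment, N m; "grip_width": opening from 0.0 (shut) to 1.0 (fully open); "grip_force": force on a finger pad.
Only numpy, scipy, OpenCV 4.12 (cv2) and the standard library are available. Lean on these libraries where they do the work, as an engineer would, in place of code of your own. Each camera call takes 0.05 s, during which the arm holds its last target. There are 200 camera calls.

## Working session

There is one attempt and no reset: what is moved stays moved. The work goes in short steps, Python scripts to look and compute and a tool call to move; the robot and the scene stay as the last step left them, time stands still between calls to the robot, and variables do not carry over. Pictures are saved under pics/ and viewed, at most 10 in all, crops included, and the job is handed in when it is done.

Besides the shell and the picture viewer there is one more tool, called after ">>>" as name(argument=value, ...), one argument or row to a line, values as JSON. apply_moves: Moves the arm, as the interface text tells. Its arguments: {"type":"object","properties":{"increments":{"type":"array","items":{"type":"array","items":{"type":"number"}}},"grip":{"type":"number"},"newtons":{"type":"number"}},"required":["increments"]}

```bash
mkdir -p pics; cat > h.py <<'E'
import numpy as np, cv2
from station import env, eyes
def cam(n):
    d=eyes.get_image(n); return d
def ray(d,u,v):
    K=np.array(d["K"]); k=d["k1"]; xd=np.array([(u-K[0,2])/K[0,0],(v-K[1,2])/K[1,1]]); x=xd.copy()
    for _ in range(30): x=xd/(1+k*(x@x))
    T=np.array(d["world_to_cam"]); R=T[:3,:3]; c=-R.T@T[:3,3]
    return c,R.T@np.array([x[0],x[1],1])
def hit(d,u,v,z):
    c,r=ray(d,u,v); return (c+r*(z-c[2])/r[2])
def proj(d,p):
    T=np.array(d["world_to_cam"]);K=np.array(d["K"]); q=(T@np.r_[p,1])[:3]; x=q[:2]/q[2]; x=x*(1+d["k1"]*(x@x)); return K[0,0]*x[0]+K[0,2],K[1,1]*x[1]+K[1,2]
E
python3 - <<'E'
from h import *
import pickle
D={n:cam(n) for n in ("scene","side")}
pickle.dump(D,open("d0.pkl","wb"))
for n in D: cv2.imwrite(f"pics/{n}0.png",cv2.resize(D[n]["image"][:,:,::-1],(800,600)))
for n in D: print(n,np.round(ray(D[n],256,192),3))
print(env.state())
E
```

```text
scene [[ 1.122 -0.044  0.948]
 [-0.526  0.111 -0.843]]
side [[ 0.264 -0.759  0.901]
 [ 0.25   0.683 -0.687]]
{'time': 0.1, 'joints': array([-1.31090408,  0.3217752 , -0.07008477,  1.45156206,  0.02258838,
        1.37076895, -0.056914  ]), 'qd': array([-0.0005524 , -0.0025385 ,  0.0023667 , -0.00355018, -0.0017945 ,
        0.00072294,  0.00067947]), 'joint_torque': array([ 3.02484796e-04, -4.92567337e+01, -4.05407259e-01, -3.13400638e+01,
       -6.41111378e-02,  3.94156168e-02,  1.03618809e-04]), 'position': array([0.1581082 , 0.630096  , 0.29124911]), 'orientation': array([-3.13986775e+00,  8.03211958e-05,  2.89581227e+00]), 'ft_force': array([-0.07874768, -0.53172242, -0.01679983]), 'torque': array([-0.01751154,  0.01463227, -0.06276186]), 'grip_force': 0.0, 'grip_width': 0.9982338437820821}
```

View pics/scene0.png

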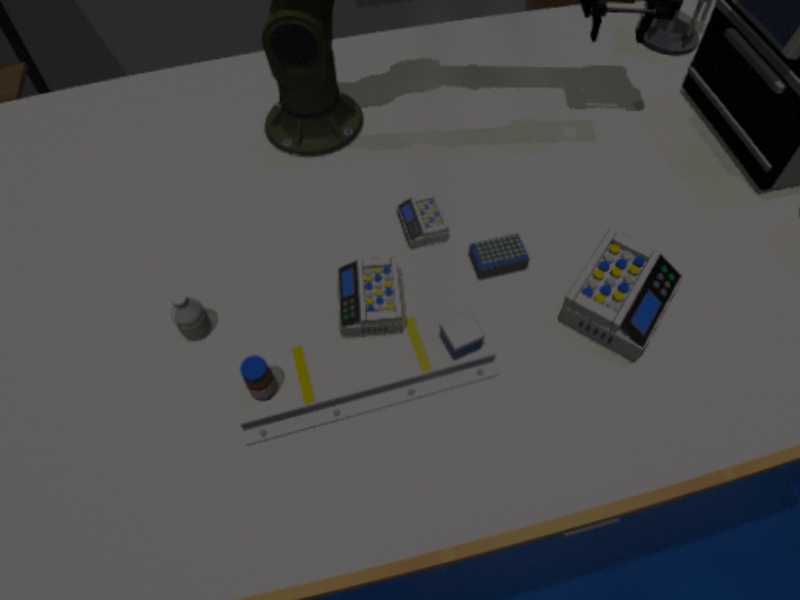

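View pics/side0.png

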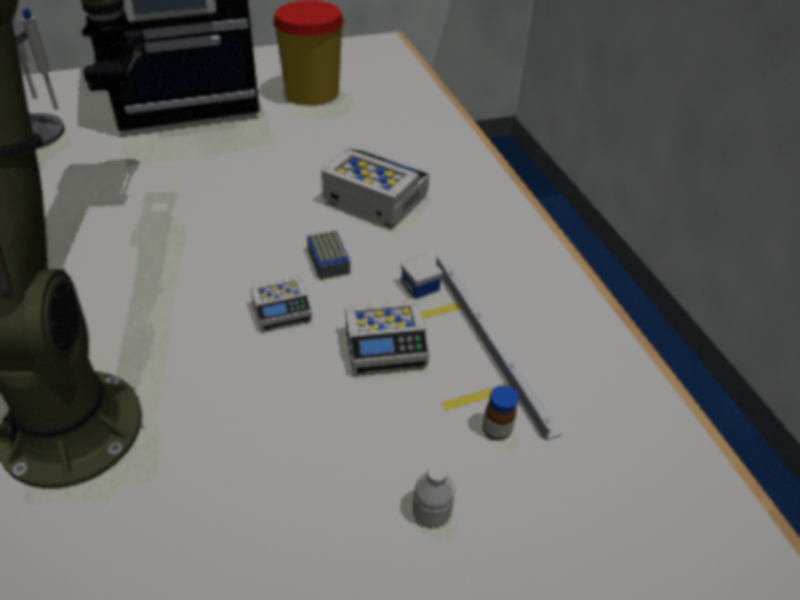

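Candidates for the bath, in scene picture pixels: small (423,220), middle (370,295) and large (622,292). The blue and yellow tip rack at (500,255) is also similar. I choose (370,295), and will check it in close crops.

```bash
python3 - <<'E'
from h import *
import pickle
D=pickle.load(open("d0.pkl","rb"))
# crops in raw px: scene x140-340,y140-290 ; side x150-370,y150-290
a=D["scene"]["image"][150:290,145:345,::-1]; b=D["side"]["image"][150:290,155:355,::-1]
a=np.clip(a.astype(float)*2.2,0,255).astype(np.uint8)
cv2.imwrite("pics/crop.png",cv2.resize(a,(800,560),interpolation=cv2.INTER_CUBIC))
cv2.imwrite("pics/cropb.png",cv2.resize(b,(800,560),interpolation=cv2.INTER_CUBIC))
E
```

```text
(no output)
```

View pics/crop.png

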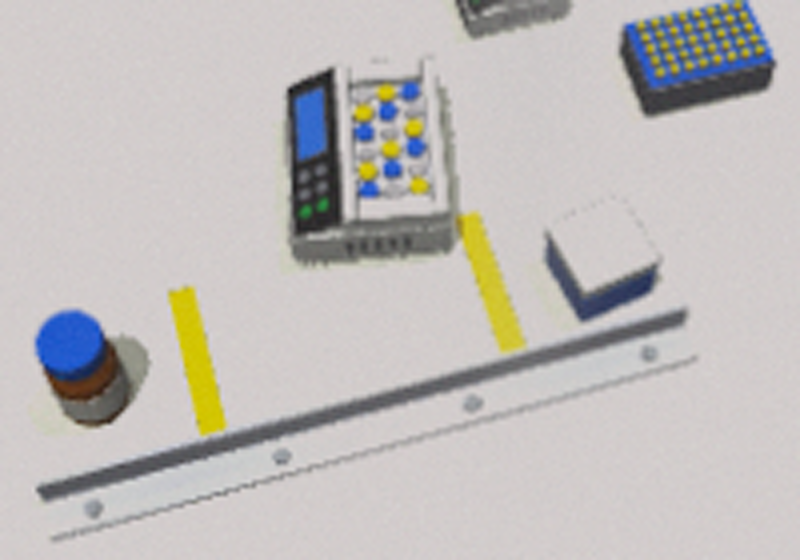

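View pics/cropb.png

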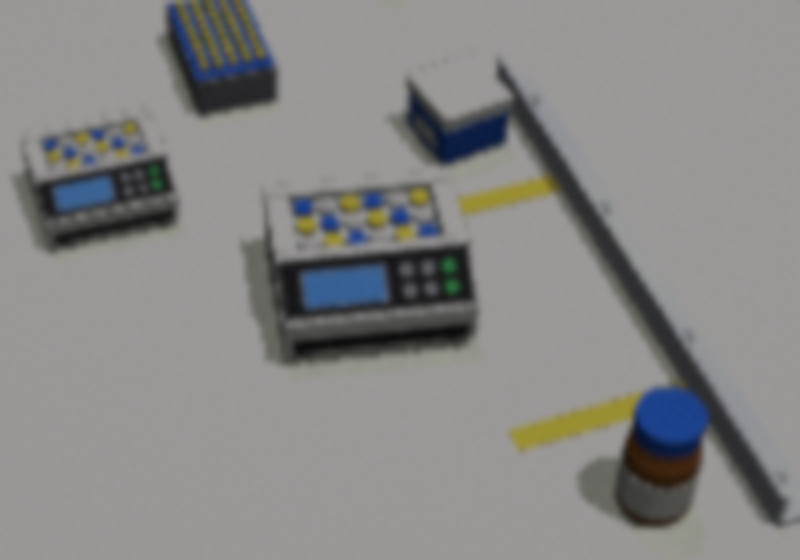

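The choice holds up. The middle bath's display faces world −y and its back faces +y. It needs about a quarter turn clockwise, then a move towards the rail. Next I fit the poses.

```bash
python3 - <<'E'
from h import *
import pickle
from scipy.optimize import least_squares
D=pickle.load(open("d0.pkl","rb"))
S,T=D["scene"],D["side"]
sc=lambda x,y:(145+x/4,150+y/4); sd=lambda x,y:(155+x/4,150+y/4)
obs=[(S,sc(418,186),(36,-40,58)),(S,sc(410,90),(36,40,58)),(S,sc(369,188),(2,-40,58)),(S,sc(295,262),(-55,-65,8)),(S,sc(455,245),(55,-65,8)),(S,sc(450,212),(55,-65,62)),
(T,sd(303,206),(36,40,58)),(T,sd(420,196),(36,-40,58)),(T,sd(430,231),(2,-40,58)),(T,sd(290,350),(-55,65,8)),(T,sd(473,335),(-55,-65,8))]
def f(p,flat=True):
    c,s=np.cos(p[2]),np.sin(p[2]); o=[]
    for d,uv,q in obs:
        w=np.array([p[0]+(c*q[0]-s*q[1])/1e3,p[1]+(s*q[0]+c*q[1])/1e3,q[2]/1e3]); o.append(np.array(proj(d,w))-uv)
    return np.ravel(o) if flat else np.round(o,1)
r=least_squares(f,[.55,0,1.6],loss='soft_l1'); print("bath",r.x,np.degrees(r.x[2])); print(f(r.x,False).tolist())
h=lambda n,d,uv,z:print(n,np.round(hit(d,*uv,z),3))
for n,p in dict(topfrontL=(38,487),topfrontR=(685,309),).items(): h("rail scene top "+n,S,sc(*p),.03)
for n,p in dict(topR=(500,58),topL=(787,500),).items(): h("rail side top "+n,T,sd(*p),.03)
for p in [(499,75),(778,520)]: h("rail side foot",T,sd(*p),0)
for p in [(169,291),(193,287),(202,434),(458,218),(480,212),(502,353),(524,347)]: h("tape scene",S,sc(*p),0)
for p in [(460,212),(458,198),(555,186),(550,178),(516,452),(510,434)]: h("tape side",T,sd(*p),0)
h("jar cap",S,sc(71,340),.085); h("jar capT",T,sd(673,415),.085)
for p in [(545,235),(580,288),(660,260),(612,198)]: h("cryo",S,sc(*p),.05)
k=lambda x,y:(x*.64,y*.64)
h("sanit",S,k(180,300),.105); h("sanitT",T,k(438,470),.105)
for p in [(470,243),(478,265),(527,258),(521,236)]: h("tip",S,k(*p),.044)
for p in [(412,245),(448,237),(398,203),(435,194)]: h("smallbath",S,k(*p),.03)
E
```

```text
bath [0.53028511 0.02350543 1.42599942] 81.70374840240756
[[0.3, -0.6], [0.0, -0.4], [0.1, -0.0], [-0.1, 0.3], [-0.9, 1.1], [0.1, -0.6], [0.3, -0.7], [0.2, -0.9], [-0.1, -0.9], [-1.3, 1.8], [1.3, 0.5]]
rail scene top topfrontL [ 0.719 -0.228  0.03 ]
rail scene top topfrontR [0.697 0.206 0.03 ]
rail side top topR [0.691 0.204 0.03 ]
rail side top topL [ 0.714 -0.233  0.03 ]
rail side foot [0.697 0.218 0.   ]
rail side foot [ 0.717 -0.227  0.   ]
tape scene [ 0.583 -0.13   0.   ]
tape scene [ 0.584 -0.113  0.   ]
tape scene [ 0.694 -0.124  0.   ]
tape scene [0.574 0.08  0.   ]
tape scene [0.573 0.096 0.   ]
tape scene [0.685 0.084 0.   ]
tape scene [0.684 0.099 0.   ]
tape side [0.617 0.082 0.   ]
tape side [0.621 0.096 0.   ]
tape side [ 0.694  0.089 -0.   ]
tape side [0.693 0.098 0.   ]
tape side [ 0.58  -0.132  0.   ]
tape side [ 0.581 -0.117 -0.   ]
jar cap [ 0.651 -0.187  0.085]
jar capT [ 0.649 -0.191  0.085]
cryo [0.63  0.127 0.05 ]
cryo [0.675 0.139 0.05 ]
cryo [0.667 0.196 0.05 ]
cryo [0.613 0.179 0.05 ]
sanit [ 0.505 -0.295  0.105]
sanitT [ 0.501 -0.295  0.105]
tip [0.466 0.233 0.044]
tip [0.519 0.232 0.044]
tip [0.526 0.326 0.044]
tip [0.474 0.333 0.044]
smallbath [0.433 0.128 0.03 ]
smallbath [0.431 0.2   0.03 ]
smallbath [0.323 0.126 0.03 ]
smallbath [0.317 0.205 0.03 ]
```

The fit is good to about 1 pixel:

| Item | x (m) | y (m) | Yaw |
|---|---|---|---|
| Bath now | 0.530 | 0.0235 | 81.7° |
| Rail face, mid-length | 0.706 | −0.010 | about 2.9° |
| Bath goal | 0.651 | −0.013 | 2.9° |

First I push +x on the robot-side face near the back end, with the fingers shut.

>>> apply_moves(
  increments=[
    [-40,-47,5,-0.08],
    [-82,-94,10,-0.16],
    [-122,-141,15,-0.246],
    [-163,-188,25,-0.246],
    [-204,-235,35,-0.246],
    [-245,-282,45,-0.246],
    [-286,-329,60,-0.246],
    [-326,-376,70,-0.246],
    [-367,-423,80,-0.246],
    [-408,-470,90,-0.246],
    [-408,-470,90,-0.246],
    [-408,-470,90,-0.246],
  ],
  grip=1,
  newtons=20,
)

```text
time: 1.6
position: [0.4392, 0.0755, 0.202]
orientation: [3.141, -0.001, 3.141]
ft_force: [-1.0, 1.0, 0.2]
grip_width: 0.008
grip_force: 0.0
```

>>> apply_moves(
  increments=[
    [0,0,50,0],
    [0,0,100,0],
    [0,0,114,0],
    [0,0,114,0],
    [-14,0,114,0],
    [-22,0,114,0],
    [-29,0,114,0],
    [-36,0,114,0],
    [-43,0,114,0],
    [-50,0,114,0],
    [-57,0,114,0],
    [-64,0,114,0],
  ],
)

```text
time: 3.1
position: [0.5032, 0.0765, 0.089]
orientation: [3.14, -0.003, -3.141]
ft_force: [-6.3, 1.4, 5.0]
grip_width: 0.008
grip_force: 3.2
```

```bash
cat > track.py <<'E'
from h import *
import pickle
D0=pickle.load(open("d0.pkl","rb")); P0=(0.5303,0.0235,1.426)
def ortho(d,p,xs=(-60,60),ys=(-70,70),z=.056):
    # image resampled in bath axes (1 px = 1 mm) for bath pose p
    X,Y=np.meshgrid(np.arange(*xs),np.arange(*ys)); c,s=np.cos(p[2]),np.sin(p[2])
    W=np.stack([p[0]+(c*X-s*Y)/1e3,p[1]+(s*X+c*Y)/1e3,np.full(X.shape,z),np.ones(X.shape)],-1)
    q=W@np.array(d["world_to_cam"]).T; u=q[...,:2]/q[...,2:3]; u=u*(1+d["k1"]*(u**2).sum(-1,keepdims=True)); K=np.array(d["K"])
    m=(u*[K[0,0],K[1,1]]+[K[0,2],K[1,2]]).astype(np.float32)
    im=cv2.remap(d["image"],m[...,0],m[...,1],cv2.INTER_LINEAR).astype(np.float32)
    return im
def feat(im): # saturation signed yellow/blue
    return cv2.GaussianBlur((im[...,0]+im[...,1])/2-im[...,2],(0,0),1.5)
from scipy.optimize import minimize
def score(d,t,p):
    f=feat(ortho(d,p)); return float(np.corrcoef(f[15:-15,45:110].ravel(),t[15:-15,45:110].ravel())[0,1])
def track(cams,guess,rxy=.03,ryaw=.5):
    T=[feat(ortho(D0[n],P0)) for n in cams]; I=[eyes.get_image(n) for n in cams]
    out=[]
    for grp in [range(len(cams))]+[[i] for i in range(len(cams))]:
        f=lambda p:-np.mean([score(I[i],T[i],p) for i in grp])
        if len(out)==0:
            g=[(f((guess[0]+a,guess[1]+b,guess[2]+y)),a,b,y) for y in np.arange(-ryaw,ryaw+.01,.1) for a in np.arange(-rxy,rxy+.001,.01) for b in np.arange(-rxy,rxy+.001,.01)]
            g=min(g); st=np.array(guess)+g[1:]
        else: st=out[0]
        r=minimize(f,st,method="Nelder-Mead",options=dict(initial_simplex=st+np.array([[0,0,0],[.005,0,0],[0,.005,0],[0,0,.05]]),xatol=1e-4,fatol=1e-5))
        out.append(r.x); print([cams[i] for i in grp],np.round(r.x,4),"deg",round(np.degrees(r.x[2]),1),"score",round(-r.fun,3))
    return out[0],I
def pts(p,L):
    c,s=np.cos(p[2]),np.sin(p[2])
    for x,y in L: print((x,y),np.round([p[0]+(c*x-s*y)/1e3,p[1]+(s*x+c*y)/1e3],4))
E
python3 - <<'E'
from track import *
p,I=track(["scene","side"],(.55,.015,1.0))
pts(p,[(55,65),(55,-65),(-55,65),(-55,-65)])
cv2.imwrite("pics/s1.png",np.hstack([cv2.resize(np.clip(I[0]["image"][120:312,130:386,::-1]*1.0*2,0,255).astype(np.uint8),(400,300)),cv2.resize(I[1]["image"][120:312,130:386,::-1],(400,300))]))
E
```

```text
['scene', 'side'] [0.5642 0.0114 1.2053] deg 69.1 score 0.916
['scene'] [0.564  0.0116 1.2088] deg 69.3 score 0.993
['side'] [0.5645 0.011  1.2053] deg 69.1 score 0.842
(55, 65) [0.5232 0.086 ]
(55, -65) [0.6446 0.0395]
(-55, 65) [ 0.4839 -0.0167]
(-55, -65) [ 0.6053 -0.0632]
```

View pics/s1.png

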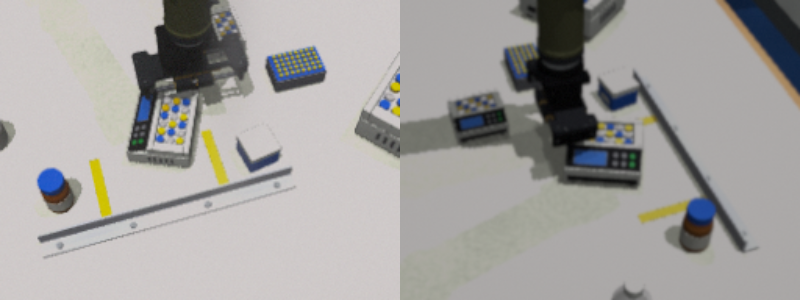

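The tracker works (scene score 0.99): the bath is at (0.564, 0.011), 69°. Next I push −y on the back face at its rail end, which turns it clockwise and brings it −y.

>>> apply_moves(
  increments=[
    [15,0,0,0],
    [15,0,-50,0],
    [15,0,-80,0],
    [-45,3,-80,0],
    [-105,3,-80,0],
    [-132,3,-80,0],
    [-132,3,-80,0],
    [-132,3,-30,0],
    [-132,3,0,0],
    [-132,3,0,0],
    [-132,-10,0,0],
    [-132,-16,0,0],
  ],
)

```text
time: 4.7
position: [0.6365, 0.058, 0.0905]
orientation: [3.141, 0.003, 3.14]
ft_force: [0.6, 3.2, 0.9]
grip_width: 0.006
grip_force: 1.6
```

>>> apply_moves(
  increments=[
    [1,-7,0,0],
    [2,-14,0,0],
    [4,-21,0,0],
    [6,-28,0,0],
    [8,-35,0,0],
    [11,-42,0,0],
    [14,-49,0,0],
    [17,-56,0,0],
  ],
)

```text
time: 5.7
position: [0.6208, 0.0042, 0.0902]
orientation: [3.14, 0.006, -3.14]
ft_force: [3.3, 3.8, 2.8]
grip_width: 0.001
grip_force: 2.7
```

```bash
python3 - <<'E'
from track import *
p,I=track(["scene","side"],(.56,-.01,.9))
pts(p,[(55,65),(55,-65),(-55,65),(-55,-65)])
E
```

```text
['scene', 'side'] [ 0.5393 -0.0211  0.8038] deg 46.1 score 0.434
['scene'] [ 0.5508 -0.023   0.726 ] deg 41.6 score 0.301
['side'] [ 0.5392 -0.021   0.8187] deg 46.9 score 0.94
(55, 65) [0.5307 0.0636]
(55, -65) [ 0.6243 -0.0266]
(-55, 65) [ 0.4543 -0.0156]
(-55, -65) [ 0.5479 -0.1058]
```

The bath is now at (0.539, −0.021), 46°. I continue this push a little, then lift and go round to the front face.

>>> apply_moves(
  increments=[
    [4,-6,0,0],
    [8,-12,0,0],
    [13,-18,0,0],
    [17,-24,0,0],
    [9,-10,0,0],
    [9,-10,-50,0],
    [9,-10,-100,0],
  ],
)

```text
time: 6.68
position: [0.6087, -0.0057, 0.188]
orientation: [-3.14, -0.004, -3.14]
ft_force: [0.0, 1.0, 0.9]
grip_width: 0.006
grip_force: 0.0
```

```bash
python3 - <<'E'
from track import *
p,I=track(["scene","side"],(.53,-.035,.65))
pts(p,[(55,65),(55,-65),(-55,65),(-55,-65),(-55,50),(-80,50)])
E
```

```text
['scene', 'side'] [ 0.5218 -0.033   0.6594] deg 37.8 score 0.672
['scene'] [ 0.5213 -0.0376  0.7689] deg 44.1 score 0.42
['side'] [ 0.5212 -0.0326  0.645 ] deg 37.0 score 0.947
(55, 65) [0.5255 0.0521]
(55, -65) [ 0.6051 -0.0507]
(-55, 65) [ 0.4385 -0.0153]
(-55, -65) [ 0.5182 -0.1181]
(-55, 50) [ 0.4477 -0.0272]
(-80, 50) [ 0.4279 -0.0425]
```

>>> apply_moves(
  increments=[
    [60,-13,0,0],
    [120,-26,0,0],
    [182,-38,0,0],
    [182,-38,0,0],
    [182,-38,50,0],
    [182,-38,99,0],
    [182,-38,99,0],
  ],
)

```text
time: 7.65
position: [0.425, -0.0447, 0.0863]
orientation: [-3.138, -0.009, -3.141]
ft_force: [0.8, 0.2, 0.4]
grip_width: 0.004
grip_force: 0.0
```

>>> apply_moves(
  increments=[
    [-6,4,0,0],
    [-12,8,0,0],
    [-18,11,0,0],
    [-24,14,0,0],
    [-30,17,0,0],
    [-36,19,0,0],
    [-42,21,0,0],
    [-48,23,0,0],
  ],
)

```text
time: 8.65
position: [0.4746, -0.0211, 0.0899]
orientation: [3.14, -0.004, -3.141]
ft_force: [-6.6, -0.7, 3.6]
grip_width: 0.005
grip_force: 2.9
```

```bash
python3 - <<'E'
from track import *
p,I=track(["scene","side"],(.55,-.015,.4))
pts(p,[(55,65),(55,-65),(-55,65),(-55,-65),(-55,50)])
E
```

```text
['scene', 'side'] [ 0.5553 -0.0271  0.4931] deg 28.3 score 0.981
['scene'] [ 0.5556 -0.0274  0.4943] deg 28.3 score 0.992
['side'] [ 0.5549 -0.0266  0.4886] deg 28.0 score 0.978
(55, 65) [0.5729 0.0562]
(55, -65) [ 0.6345 -0.0583]
(-55, 65) [0.4761 0.0041]
(-55, -65) [ 0.5376 -0.1104]
(-55, 50) [ 0.4832 -0.0091]
```

>>> apply_moves(
  increments=[
    [-5,5,0,0],
    [-11,9,0,0],
    [-17,12,0,0],
    [-23,15,0,0],
    [-29,18,0,0],
    [-35,20,0,0],
    [-41,22,0,0],
    [-47,24,0,0],
  ],
)

```text
time: 9.75
position: [0.5217, 0.003, 0.0898]
orientation: [3.14, -0.003, -3.141]
ft_force: [-6.6, 0.8, 4.2]
grip_width: 0.003
grip_force: 3.2
```

```bash
python3 - <<'E'
from track import *
p,I=track(["scene","side"],(.59,-.02,.3))
pts(p,[(55,65),(55,-65),(-55,65),(-55,-65),(-55,50)])
E
```

```text
['scene', 'side'] [ 0.5949 -0.023   0.1991] deg 11.4 score 0.972
['scene'] [ 0.5956 -0.0235  0.1988] deg 11.4 score 0.992
['side'] [ 0.5942 -0.0223  0.1925] deg 11.0 score 0.973
(55, 65) [0.636  0.0516]
(55, -65) [ 0.6617 -0.0758]
(-55, 65) [0.5282 0.0298]
(-55, -65) [ 0.5539 -0.0976]
(-55, 50) [0.5311 0.0151]
```

>>> apply_moves(
  increments=[
    [-6,3,0,0],
    [-12,6,0,0],
    [-18,9,0,0],
    [-18,9,0,0],
    [0,6,0,0],
    [15,-9,0,0],
    [22,-16,0,-0.05],
    [22,-16,0,-0.05],
    [22,-16,0,-0.05],
    [22,-16,0,-0.05],
  ],
)

```text
time: 11.1
position: [0.5011, -0.0135, 0.0894]
orientation: [-3.142, 0.001, -3.091]
ft_force: [0.7, -0.2, -0.1]
grip_width: 0.006
grip_force: 0.0
```

```bash
python3 - <<'E'
from track import *
p,I=track(["scene","side"],(.61,-.02,.08))
pts(p,[(55,65),(55,-65),(-55,65),(-55,-65)])
print(env.state()["position"],env.state()["orientation"])
E
```

```text
['scene', 'side'] [ 0.6089 -0.0222  0.0628] deg 3.6 score 0.951
['scene'] [ 0.6101 -0.0229  0.0599] deg 3.4 score 0.992
['side'] [ 0.6075 -0.0213  0.0602] deg 3.5 score 0.972
(55, 65) [0.6597 0.0461]
(55, -65) [ 0.6679 -0.0836]
(-55, 65) [0.5499 0.0392]
(-55, -65) [ 0.5581 -0.0905]
[ 0.50089467 -0.01344451  0.08926177] [-3.14143498e+00  3.16828480e-04 -3.09106856e+00]
```

Yaw is now 3.5° at (0.609, −0.022), nearly square. I open the fingers and push the front face straight to the rail with both of them.

>>> apply_moves(
  increments=[
    [0,-10,0,0],
    [0,-10,0,0],
    [0,-10,0,0],
    [0,-10,0,0],
    [0,-10,0,0],
    [-15,-10,0,0],
    [-30,-10,0,0],
    [-38,-10,0,0],
    [-44,-10,0,0],
    [-50,-10,0,0],
    [-56,-10,0,0],
    [-62,-10,0,0],
  ],
  grip=-1,
)

```text
time: 12.7
position: [0.5622, -0.0206, 0.0884]
orientation: [3.141, -0.003, -3.092]
ft_force: [-3.2, 0.0, -1.9]
grip_width: 0.998
grip_force: 1.7
```

>>> apply_moves(
  increments=[
    [-6,0,0,0],
    [-11,0,0,0],
    [-15,0,0,0],
    [-18,0,0,0],
    [-20,0,0,0],
    [-22,0,0,0],
  ],
)

```text
time: 13.45
position: [0.5826, -0.0196, 0.0892]
orientation: [3.141, -0.006, -3.091]
ft_force: [-13.7, -0.2, 8.4]
grip_width: 0.998
grip_force: 6.9
```

```bash
python3 - <<'E'
from track import *
p,I=track(["scene","side"],(.645,-.02,.05),.02,.2)
pts(p,[(55,65),(55,-65),(-55,0)])
E
```

```text
['scene', 'side'] [ 0.6476 -0.0201  0.0598] deg 3.4 score 0.927
['scene'] [ 0.6487 -0.0208  0.0513] deg 2.9 score 0.992
['side'] [ 0.6462 -0.0193  0.0558] deg 3.2 score 0.921
(55, 65) [0.6986 0.048 ]
(55, -65) [ 0.7063 -0.0817]
(-55, 0) [ 0.5927 -0.0234]
```

>>> apply_moves(
  increments=[
    [-2,0,0,0],
    [-4,0,0,0],
    [-4,0,0,0],
    [-4,0,0,0],
  ],
)

```text
time: 14.05
position: [0.5832, -0.0197, 0.0891]
orientation: [3.139, -0.014, -3.092]
ft_force: [-22.6, 0.1, 15.6]
grip_width: 0.996
grip_force: 10.8
```

The force rises without any travel, so the bath is seated. I back off, lift and look.

>>> apply_moves(
  increments=[
    [-2,0,0,0],
    [2,0,0,0],
    [20,0,0,0],
    [40,0,0,0],
    [40,0,-60,0],
    [40,0,-120,0],
    [40,0,-180,0],
    [40,0,-180,0],
  ],
)

```text
time: 15.05
position: [0.5533, -0.0216, 0.2763]
orientation: [3.14, 0.016, -3.092]
ft_force: [-0.0, 0.2, -0.3]
grip_width: 0.999
grip_force: 0.0
```

```bash
python3 - <<'E'
from track import *
p,I=track(["scene","side"],(.65,-.02,.05),.02,.2)
pts(p,[(55,65),(55,-65),(-55,0)])
a=np.clip(I[0]["image"][150:290,145:345,::-1]*2.2,0,255).astype(np.uint8); b=I[1]["image"][120:290,180:380,::-1]
cv2.imwrite("pics/end.png",np.vstack([cv2.resize(a,(430,300)),cv2.resize(b,(430,300))]))
E
```

```text
['scene', 'side'] [ 0.6475 -0.02    0.0559] deg 3.2 score 0.949
['scene'] [ 0.6487 -0.0208  0.0523] deg 3.0 score 0.993
['side'] [ 0.6461 -0.0191  0.0527] deg 3.0 score 0.972
(55, 65) [0.6988 0.048 ]
(55, -65) [ 0.7061 -0.0818]
(-55, 0) [ 0.5926 -0.0231]
```

View pics/end.png

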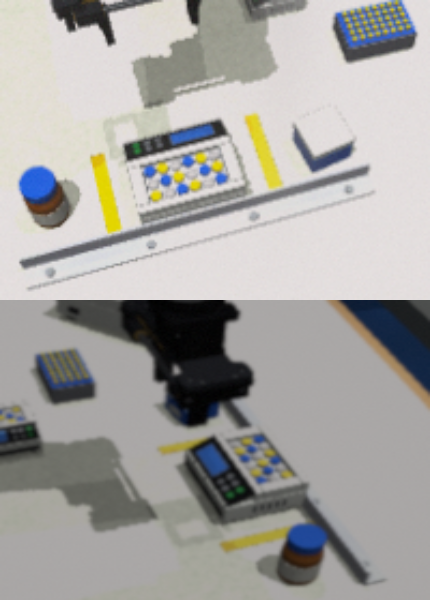

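The final picture shows the bath's back against the rail and flat, with the case at about (190,170) px between the tapes at (105,190) and (265,150). The display faces the robot, the neighbouring items are undisturbed, and the arm is clear.

```bash
python3 -c "
from station import env
print(env.sign_off())"
```

```text
the job is handed in; nothing more can be done
None
```

The middle-sized dry bath now stands with its back flat against the rail, between the tapes and about 7 mm off centre, display facing away from the rail; the job was handed in about 15 s into the 58 s limit.

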